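# Hang a sensor probe in the slotted rail of its stand

### The arm

A 7-joint arm with a two-finger parallel gripper is mounted at the origin on the work surface. World frame = base frame: x ahead of the robot, y to its left, z up, the work surface at z = 0. Lengths are in m, angles in rad, forces in N, time in s.
With the tool pointing down it reaches from about 0.425 to 0.875 m from the base axis. Payload 4.7 kg.
Tool frame: the origin (TCP) lies where the fingers leave the gripper's body, on its centre line; the fingertips stand 70 mm ahead of it and the grasp point (between the pads) lies 51 mm ahead of it; z points along the fingers, y is the line along which they close (so a half turn about z gives the same grasp; the last joint's range is limited). The gripper opens to 87 mm and grips with 3 to 60 N. Pads are 19 mm wide; open, the fingers measure 117 mm over their backs; the gripper's body (75 mm by 190 mm) begins 51 mm behind the grasp point.
Start: joints at [0.014, 0.321, -0.07, 1.45, 0.023, 1.371, -0.057], TCP at [0.65, -0, 0.292] pointing down, gripper open.
Joint ranges: [-2.86, 2.86], [-0.3, 2.09], [-1.38, 1.24], [0.06, 2.45], [-1.56, 4.7], [0.09, 2.05], [-2.69, 2.69]. Speed limits (rad/s): [2.57, 2.57, 3.14, 3.14, 3.14, 3.14, 3.14].

### API

Orientations are given as a rotation vector (axis times angle).
In Python, from bench import get_state, get_image, get_calibration, close_job gives the robot as it stands.
- The arm moves only by the tool send_rows, never from a script. Its argument "rows" is a list of rows, each an object of numbers: "hand": the finger opening in mm, from 0 to 87; "x", "y", "z": the shift along the world's x, y, z in mm; "roll": the turn about the world's z in degrees. A call has 1 to 10 rows; each row shifts and turns the commanded pose from where the row before left it; what a row does not reach is not made up. A row lasts 1/10 s, in which the tool goes at most 50 mm and 8.59 degrees, less where a joint would pass 70% of its speed; a pose out of reach is approached as far as the arm can. A call is refused whole if a number of a shift passes 50 or a number of a turn 8.59, either way. A call with a gripper value outside its range is refused whole. The fingers move at their own pace and stop on an object; "force" is the grip in N (left out, the last holds). Time passes only in rows, so rows that do not move let the fingers close. It gives the time, the measured TCP pose, the force, the opening and the grip force at its end, in the units of the state.
- get_state(): the state, without advancing time (a new reading comes with each control period).
- get_image(name): name is "scene" or "side" or "wrist"; returns the picture (420x560x3 uint8, blue, green, red); there is no depth.
- get_calibration(name): a dict with "mtx" (3x3 intrinsics, pixels), "world_from_camera" (4x4, takes a point from camera to world coordinates). Camera axes: x right, y down, z forward; pixel columns grow to the right and rows downward; lengths in m; the calibration is good to about 2 mm. The wrist camera is an equidistant fisheye: a pixel r from the principal point sees the ray r / f radians off the axis. A picture is of the moment at which its call begins: read the wrist's pose just before it. get_calibration takes no time and is no camera call; for the wrist camera it gives the pose at the moment of the call.
- close_job(): hands the job in; it is judged then, once.
The state is a dict: "time": time; "joint_positions": joint angles; "qd": joint speeds; "joint_torque": joint torques, N m; "position": TCP position; "tool_rot": TCP orientation; "ft_force": force on the tool from outside, world axes, zero at the start; "torque": the same for the moment, N m; "grip_width": opening from 0.0 (shut) to 1.0 (fully open); "grip_force": force on a finger pad.
Only numpy, scipy, OpenCV 4.12 (cv2) and the standard library are available. Lean on these libraries where they do the work, as an engineer would, in place of code of your own. Each camera call takes 0.05 s, during which the arm holds its last target. There are 200 camera calls.

### The job

Pull the grooved sensor probe out of the storage cup it leans in and hang it in the slotted rail of the stand: bring it upright to the rail's open end, enter with its groove astride the two lips, slide it fully home to the closed end of the slot and let go, so that it hangs there upright and at rest. The rail is clamped at a different height every time, so feel for it or look. Leave the other things on the bench where they are.

Things in the scene. Friction and masses are not known exactly. Their poses are not given: they have to be found in the camera images.
- probe_mid (a point): Middle of the loose sensor probe: 173 mm long, leaning about 23 degrees in a cup, z along it from tip to handle. From the tip: steel shaft 20 mm diameter, 0-108 mm; black groove 12 mm diameter, 108-122; black flange 36 mm diameter, 122-128; white handle 26 x 26 mm, flats facing x and y, 128-173. This point is at 86: the handle's centre lies 64.5 mm further along z.
- probe_neck (a point): Middle of the probe's groove, on its axis, 115 mm from the tip and 35.5 mm below the handle's centre; same axes as the probe. The groove is 14 mm long between the top of the steel shaft and the flange.
- cup_a: White round storage cup, fixed, 56 mm outside and 48 mm inside diameter, 85 mm tall, inner floor at 8 mm, on an 80 mm foot 6 mm thick; origin at the centre of its underside. The probe stands in it: tip on the floor at the cup's +x side, leaning on the rim on the -x side.
- stand: Fixed stand: white base 110 x 120 x 12 mm, steel column 16 mm diameter, 205 mm tall; origin at the column's foot on the bench, z up. Clamped on the column, along the stand's -x: a level aluminium rail plate, 60 mm wide, 8 mm thick, centred on y = 0, with a slot 16 mm wide. Its top is 150 to 185 mm above the bench, not reported. Only the column rises above the plate's top.
- stirrer_mid (a point): Middle (86 mm from the tip) of a steel stirring rod of 20 mm diameter, 172 mm long with a small round white cap and no groove, loose, leaning in the other cup. Leave it alone.
- cup_b: Cup like the other, holding the stirring rod; origin at the centre of its underside.
- petri: Loose stack of petri dishes, 92 mm in diameter, 28 mm high; origin under its centre. Leave it.
- jar: Loose glass jar, 64 mm in diameter, 70 mm high; origin under its centre. Leave it.
- amber: Loose amber bottle, 68 mm in diameter, 150 mm high; origin under its centre. Leave it.
- beaker: Loose glass beaker, 72 mm in diameter, 90 mm high; origin under its centre. Leave it.
- pen: Loose marker pen lying on the bench, 135 mm long, 19 mm thick, along its x; origin under its middle. Leave it.
- probe: The same probe, 0.1 to 0.17 kg; origin at the lower end of its tip, z along it to the handle.
- end_foot (a point): Point on the bench straight below the closed end of the slot (stand x = -75 mm); same axes as the stand. From here to the column the plate is solid. The probe is home when its neck touches the closed end, neck centre 6 mm from it (x = -81 mm), hanging by its flange on the lips, the groove's middle 7 mm below the plate's top.
- mouth_foot (a point): Point on the bench straight below the open end of the slot (stand x = -205 mm), where the parallel lips begin; same axes as the stand. Outside it two splayed tips widen the mouth, out to x = -225 mm. The slot is entered here, moving along +x. Below the slot there is free space down to the bench.
Things that resemble listed ones, but are neither listed nor needed, are in the scene too. Leave any red look-alike of the probe alone. Leave any red look-alike of the stand alone.

How it is judged:
By the outcome, as a careful person would: the job done as asked, in the order asked, and still so for the second after the job is handed in, with the robot touching nothing.
It also fails if it takes over 72 s, if anything falls off the work surface, if the arm or the gripper's body presses on something with over 40 N, if the wrist force passes 120 N, or if a joint passes its speed limit or range.

## Working session

There is one attempt and no reset: what is moved stays moved. The work goes in short steps, Python scripts to look and compute and a tool call to move; the robot and the scene stay as the last step left them, time stands still between calls to the robot, and variables do not carry over. Pictures are saved under pics/ and viewed, at most 10 in all, crops included, and the job is handed in when it is done.

Besides the shell and the picture viewer there is one more tool, called after "Emit:" by a JSON object that holds its "op" and its "data". send_rows: Moves the arm, as the interface text tells. Its arguments: {"type":"object","properties":{"rows":{"type":"array","items":{"type":"object","properties":{"hand":{"type":"number"},"x":{"type":"number"},"y":{"type":"number"},"z":{"type":"number"},"roll":{"type":"number"}}}},"force":{"type":"number"}},"required":["rows"]}

```bash
mkdir -p pics; ls
python3 - <<'E'
from bench import *
import cv2,numpy as np
for n in ("scene","side"):
    im=get_image(n); cv2.imwrite(f"pics/{n}0.png",im)
    c=get_calibration(n); print(n,np.round(c["mtx"],1).tolist(),np.round(c["world_from_camera"],3).tolist())
s=get_state();print(s["time"],s["position"],s["tool_rot"],s["ft_force"])
E
```

```text
pics
scene [[407.4, 0.0, 282.2], [0.0, 407.4, 208.4], [0.0, 0.0, 1.0]] [[0.641, 0.556, -0.529, 1.125], [0.768, -0.467, 0.439, -0.433], [-0.003, -0.688, -0.726, 0.912], [0.0, 0.0, 0.0, 1.0]]
side [[460.8, 0.0, 281.6], [0.0, 460.8, 213.0], [0.0, 0.0, 1.0]] [[-0.875, -0.36, 0.323, 0.031], [-0.484, 0.655, -0.58, 0.941], [-0.002, -0.664, -0.748, 1.231], [0.0, 0.0, 0.0, 1.0]]
0.1 [ 6.49642870e-01 -4.11915925e-05  2.91266521e-01] [-2.22061877e+00 -2.22067064e+00  1.99663084e-03] [-0.16562371  0.01894078 -0.43680718]
```

View pics/scene0.png

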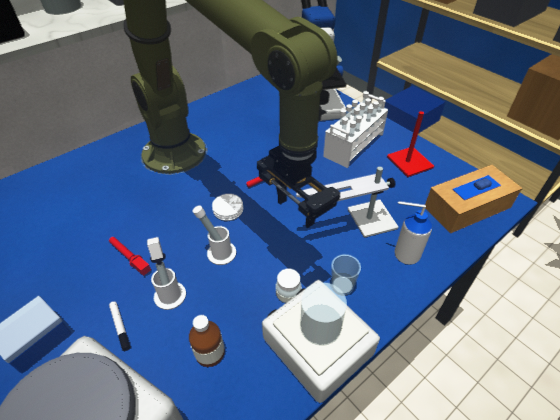

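View pics/side0.png

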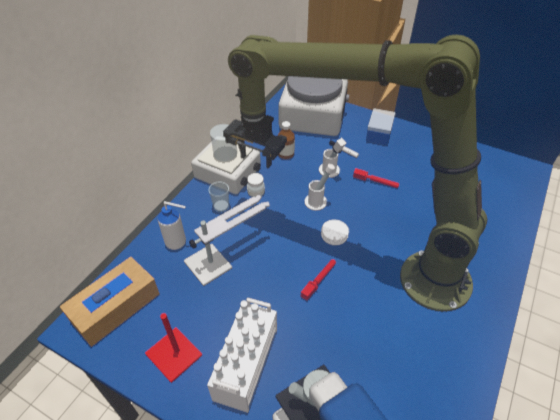

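The scene picture shows two leaning rods. One has a squarish white head with black below it, at scene (157,252) and side (342,147). The other has a small round cap, at scene (200,213) and side (325,172). The red ones on the bench are look-alikes. The square handle with a black flange fits the probe. The stand with the white base is at scene (373,215), and the red one at (410,160) is the decoy. I'll confirm with an enlarged crop.

Run:
```python
import cv2,numpy as np
a=cv2.imread("pics/scene0.png");b=cv2.imread("pics/side0.png")
f=lambda im,x,y,w,h,s:cv2.resize(im[y:y+h,x:x+w],None,fx=s,fy=s,interpolation=cv2.INTER_CUBIC)
o=np.zeros((600,800,3),np.uint8)
o[:300,:400]=f(a,130,200,133,100,3.01)[:300,:400]   # cups in scene 
o[:300,400:]=f(b,280,130,100,75,4)           # cups side
o[300:,:400]=f(a,310,150,100,75,4)
o[300:,400:]=f(b,180,190,100,75,4)
o[:,400]=255
cv2.imwrite("pics/crop1.png",o)
```

```text
(no output)
```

View pics/crop1.png

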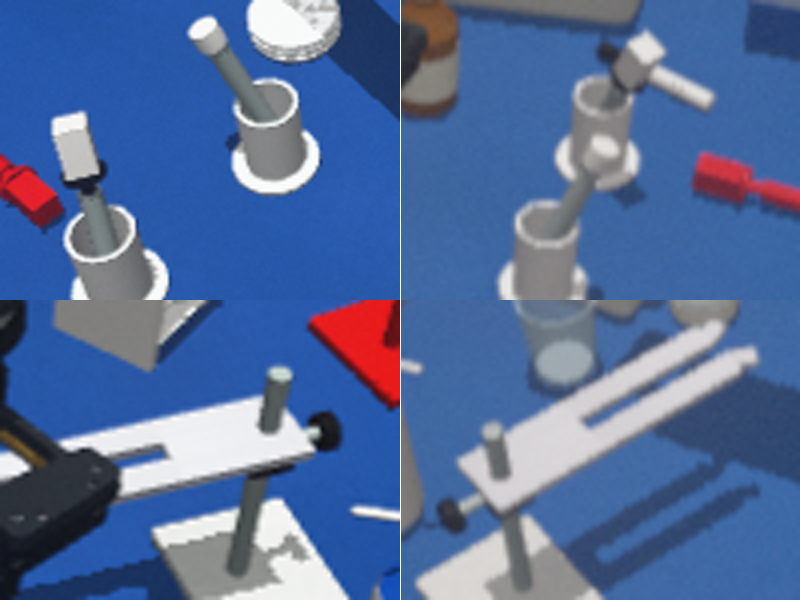

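The crop confirms it. The top-left rod with the square handle and black flange is the probe, in cup_a. The white stand's rail runs from the column toward the robot side, and its slot's closed end is visible in both views.

```bash
cat > h.py <<'E'
from bench import *
import numpy as np
def ray(n,u,v):
    c=get_calibration(n);M=c["mtx"];T=c["world_from_camera"]
    d=T[:3,:3]@np.linalg.inv(M)@[u,v,1];return T[:3,3],d/np.linalg.norm(d)
def tri(a,b):
    (o1,d1),(o2,d2)=ray("scene",*a),ray("side",*b)
    t=np.linalg.lstsq(np.c_[d1,-d2],o2-o1,rcond=None)[0]
    p,q=o1+t[0]*d1,o2+t[1]*d2
    return (p+q)/2,np.linalg.norm(p-q)
def plane(n,uv,z):
    o,d=ray(n,*uv);return o+d*(z-o[2])/d[2]
E
python3 - <<'E'
from h import *
np.set_printoptions(precision=4,suppress=True)
P={"htop":((153.3,240.2),(341.75,142)),"hcen":((155.2,248.8),(339.2,146.5)),"flange":((157.9,257.1),(336.75,151.25)),
"rim":((163.4,277.4),(330.5,154.25)),"coltop":((379.75,168.5),(203.25,222.25)),"colfoot":((369.5,218.75),(210.3,262)),"slotend":((351.4,187.8),(227.4,221.1))}
for k,(a,b) in P.items(): print(k,*tri(a,b))
for z,k in((.085,"rim"),(.205,"coltop")): print(k,plane("scene",P[k][0],z),plane("side",P[k][1],z))
print("tip",plane("side",(263.5,200.1),.17))
E
```

```text
htop [ 0.4664 -0.2819  0.169 ] 0.0036661248892936146
hcen [ 0.4733 -0.2848  0.1444] 0.00015087006958353254
flange [ 0.4799 -0.2862  0.1189] 0.0027113554573227143
rim [ 0.51   -0.2992  0.0805] 0.0015383122878904973
coltop [0.6606 0.2854 0.202 ] 0.002744674458263998
colfoot [0.6626 0.2878 0.0037] 0.0032080925280343476
slotend [0.6299 0.2155 0.1525] 0.0069044126497586076
rim [ 0.5141 -0.2995  0.085 ] [ 0.5078 -0.2952  0.085 ]
coltop [0.6636 0.2833 0.205 ] [0.6576 0.2866 0.205 ]
tip [0.5657 0.097  0.17  ]
```

Emit:
{"op": "send_rows", "data": {"rows": [{"x": -17.5, "y": -28, "roll": 7, "hand": 87}, {"x": -17.5, "y": -28, "roll": 7}, {"x": -17.5, "y": -28, "roll": 7}, {"x": -17.5, "y": -28, "roll": 7}, {"x": -17.5, "y": -28, "roll": 7}, {"x": -17.5, "y": -28, "roll": 7}, {"x": -17.5, "y": -28, "roll": 7}, {"x": -17.5, "y": -28, "roll": 7}, {"x": -17.5, "y": -28, "roll": 7}, {"x": -17.5, "y": -28, "roll": 6}]}}

```text
schema error: expected keys hand, x, y, z, roll
```

Run:
```python
from h import *
import cv2
s=get_state();print(s["time"],s["position"],s["tool_rot"],s["joint_positions"])
c=get_calibration("wrist");print(np.round(c["mtx"],1).tolist(),np.round(c["world_from_camera"],3).tolist())
w=get_image("wrist");sc=get_image("scene");cv2.imwrite("pics/w1.png",w);cv2.imwrite("pics/scene1.png",sc);sd=get_image("side");cv2.imwrite("pics/side1.png",sd)
f=lambda im,x,y,w,h,s:cv2.resize(im[y:y+h,x:x+w],None,fx=s,fy=s,interpolation=cv2.INTER_CUBIC)
o=np.zeros((600,800,3),np.uint8)
o[:300,:400]=cv2.resize(w,(400,300))
o[:300,400:]=f(sd,290,120,100,75,4)
o[300:,:]=f(sc,240,150,160,60,5)
cv2.imwrite("pics/crop2.png",o)
```

```text
0.1 [ 6.49642870e-01 -4.11915925e-05  2.91266521e-01] [-2.22061877e+00 -2.22067064e+00  1.99663084e-03] [ 0.01408138  0.32177557 -0.07006878  1.45152669  0.02260771  1.37077546
 -0.05690895]
[[325.2, 0.0, 278.8], [0.0, 325.2, 217.8], [0.0, 0.0, 1.0]] [[1.0, -0.0, -0.003, 0.65], [-0.001, -0.961, -0.276, 0.076], [-0.002, 0.276, -0.961, 0.383], [0.0, 0.0, 0.0, 1.0]]
```

View pics/crop2.png

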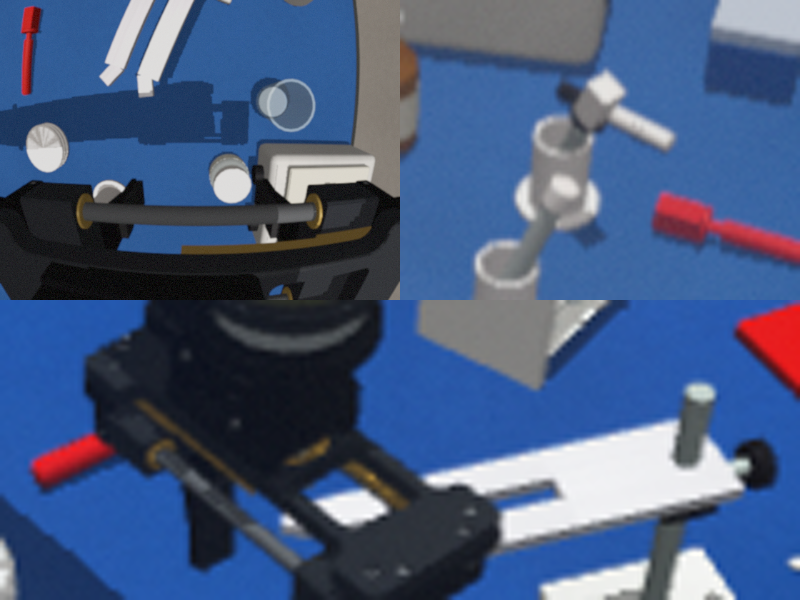

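The move was refused because a row needs all five keys, so the wrist view is still from the start pose. It shows the rail's two splayed tips at wrist pixels of about (151,109) and (206,123).

Emit:
{"op": "send_rows", "data": {"rows": [{"hand": 87, "x": -17.5, "y": -28, "z": 0, "roll": 7}, {"hand": 87, "x": -17.5, "y": -28, "z": 0, "roll": 7}, {"hand": 87, "x": -17.5, "y": -28, "z": 0, "roll": 7}, {"hand": 87, "x": -17.5, "y": -28, "z": 0, "roll": 7}, {"hand": 87, "x": -17.5, "y": -28, "z": 0, "roll": 7}, {"hand": 87, "x": -17.5, "y": -28, "z": 0, "roll": 7}, {"hand": 87, "x": -17.5, "y": -28, "z": 0, "roll": 7}, {"hand": 87, "x": -17.5, "y": -28, "z": 0, "roll": 7}, {"hand": 87, "x": -17.5, "y": -28, "z": 0, "roll": 7}, {"hand": 87, "x": -17.5, "y": -28, "z": 0, "roll": 6}]}}

```text
time: 1.25
position: [0.4741, -0.2811, 0.2923]
tool_rot: [0.565, 3.09, 0.0]
ft_force: [0.5, -0.0, 0.3]
grip_width: 0.999
grip_force: 0.0
```

Run:
```python
from h import *
import cv2
s=get_state();print(s["time"],s["position"],s["tool_rot"],s["joint_positions"])
c=get_calibration("wrist");print(np.round(c["world_from_camera"],4).tolist())
w=get_image("wrist");sc=get_image("scene");cv2.imwrite("pics/w1.png",w);cv2.imwrite("pics/scene1.png",sc)
f=lambda im,x,y,w,h,s:cv2.resize(im[y:y+h,x:x+w],None,fx=s,fy=s,interpolation=cv2.INTER_CUBIC)
o=np.zeros((600,800,3),np.uint8)
o[:300,:400]=cv2.resize(w,(400,300))
o[:300,400:]=f(sc,125,220,100,75,4)
o[300:,:]=f(sc,240,150,160,60,5)
cv2.imwrite("pics/crop3.png",o)
```

```text
1.25 [ 0.47409016 -0.28105157  0.29231784] [5.65193545e-01 3.09011329e+00 9.21510889e-05] [ 0.46436907  0.11143255  0.02448047  1.7017158  -0.00292924  1.32828982
  1.69838858]
[[0.3547, 0.8985, 0.2588, 0.4031], [0.935, -0.341, -0.0974, -0.2546], [0.0008, 0.2765, -0.961, 0.3842], [0.0, 0.0, 0.0, 1.0]]
```

View pics/crop3.png

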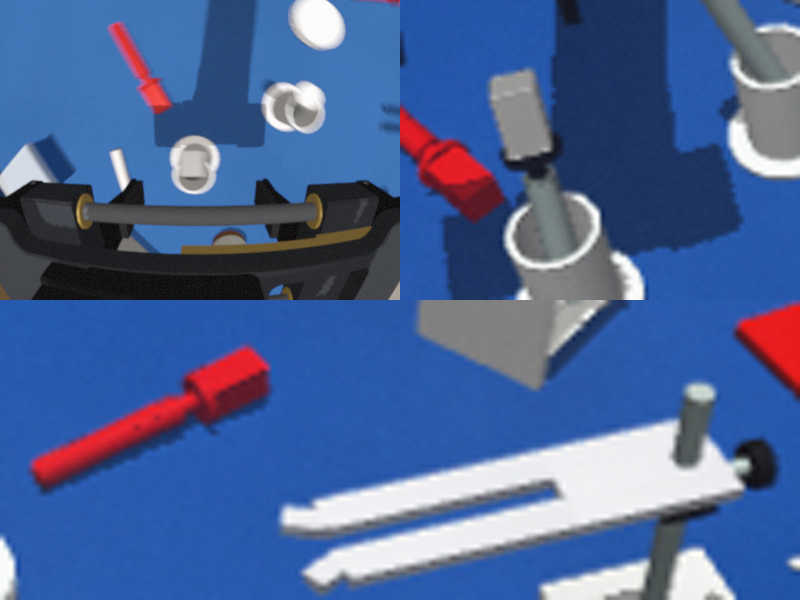

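The wrist view shows the handle square to the jaws at about (271,231) full size. That puts its centre at about (0.474,-0.287,0.150), which agrees with the triangulation. Going down to grip it.

Emit:
{"op": "send_rows", "data": {"rows": [{"hand": 87, "x": -2, "y": -5.5, "z": -20, "roll": 0}, {"hand": 87, "x": 0, "y": 0, "z": -30, "roll": 0}, {"hand": 80, "x": 0, "y": 0, "z": -25, "roll": 0}, {"hand": 60, "x": 0, "y": 0, "z": -12, "roll": 0}, {"hand": 20, "x": 0, "y": 0, "z": 0, "roll": 0}, {"hand": 20, "x": 0, "y": 0, "z": 0, "roll": 0}, {"hand": 20, "x": 0, "y": 0, "z": 0, "roll": 0}, {"hand": 20, "x": 0, "y": 0, "z": 0, "roll": 0}, {"hand": 20, "x": 0, "y": 0, "z": 0, "roll": 0}, {"hand": 20, "x": 0, "y": 0, "z": 0, "roll": 0}], "force": 12}}

```text
time: 2.35
position: [0.4732, -0.2856, 0.2058]
tool_rot: [0.573, 3.088, -0.0]
ft_force: [0.2, 0.6, 0.4]
grip_width: 0.371
grip_force: 0.0
```

Emit:
{"op": "send_rows", "data": {"rows": [{"hand": 20, "x": 0, "y": 0, "z": 0, "roll": 0}, {"hand": 20, "x": 0, "y": 0, "z": 0, "roll": 0}, {"hand": 20, "x": 0, "y": 0, "z": 0, "roll": 0}, {"hand": 20, "x": 0, "y": 0, "z": 0, "roll": 0}, {"hand": 20, "x": 0, "y": 0, "z": 0, "roll": 0}], "force": 12}}

```text
time: 2.85
position: [0.4731, -0.2855, 0.2055]
tool_rot: [0.572, 3.089, 0.0]
ft_force: [-0.3, -0.6, 1.7]
grip_width: 0.298
grip_force: 12.0
```

Gripped on the flats (25.9 mm). Next I swing it upright against the cup's +x wall.

Emit:
{"op": "send_rows", "data": {"rows": [{"hand": 20, "x": 5.4, "y": -2.0, "z": 3, "roll": 0}, {"hand": 20, "x": 5.4, "y": -2.0, "z": 2, "roll": 0}, {"hand": 20, "x": 5.4, "y": -2.0, "z": 2, "roll": 0}, {"hand": 20, "x": 5.4, "y": -2.0, "z": 1.5, "roll": 0}, {"hand": 20, "x": 5.4, "y": -2.0, "z": 1, "roll": 0}, {"hand": 20, "x": 5.4, "y": -2.0, "z": 0.5, "roll": 0}, {"hand": 20, "x": 5.4, "y": -2.0, "z": 0.5, "roll": 0}, {"hand": 20, "x": 5.4, "y": -2.0, "z": 0, "roll": 0}]}}

```text
time: 3.65
position: [0.5167, -0.3017, 0.2158]
tool_rot: [0.572, 3.089, 0.0]
ft_force: [-0.8, 0.3, -0.3]
grip_width: 0.299
grip_force: 12.0
```

Emit:
{"op": "send_rows", "data": {"rows": [{"hand": 20, "x": 4, "y": -1.5, "z": 0, "roll": 0}, {"hand": 20, "x": 4, "y": -1.5, "z": 0, "roll": 0}, {"hand": 20, "x": 2, "y": -1, "z": 0, "roll": 0}, {"hand": 20, "x": 0, "y": 0, "z": 0, "roll": 0}]}}

```text
time: 4.05
position: [0.5264, -0.3055, 0.2157]
tool_rot: [0.572, 3.089, 0.0]
ft_force: [-0.2, 0.6, -0.0]
grip_width: 0.299
grip_force: 12.0
```

Run:
```python
from h import *
import cv2
s=get_state();print(s["time"],s["position"],s["ft_force"])
sc=get_image("scene");sd=get_image("side")
f=lambda im,x,y,w,h,s:cv2.resize(im[y:y+h,x:x+w],None,fx=s,fy=s,interpolation=cv2.INTER_CUBIC)
o=np.hstack([f(sc,115,200,100,120,4),f(sd,280,80,100,120,4)])
cv2.imwrite("pics/crop4.png",o)
```

```text
4.05 [ 0.52643655 -0.30549878  0.21569019] [-0.21271577  0.59567028 -0.01734127]
```

View pics/crop4.png

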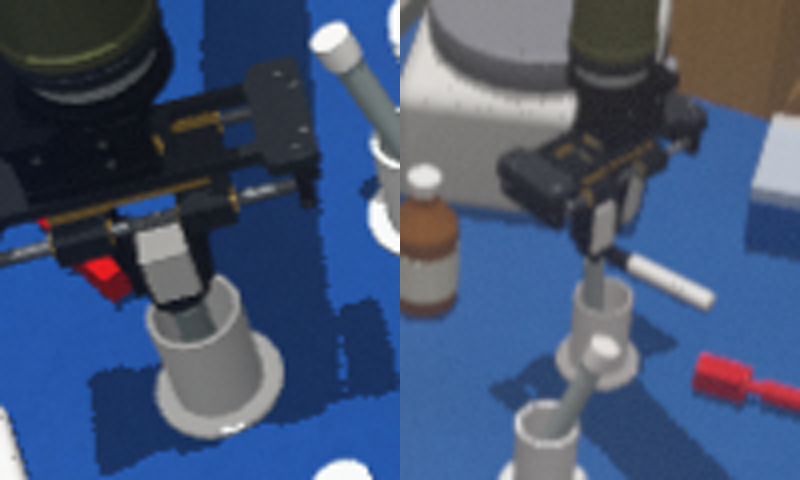

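```bash
cat >> h.py <<'E'
def proj(n,p):
    c=get_calibration(n);T=np.linalg.inv(c["world_from_camera"]);q=c["mtx"]@(T[:3,:3]@p+T[:3,3]);return q[:2]/q[2]
E
python3 - <<'E'
from h import *
p=get_state()["position"]
for dz in (-.028,-.055,-.076,-.1):
    q=p+[0,0,dz]
    a=(proj("scene",q)-[115,200])*4; b=(proj("side",q)-[280,80])*4+[400,0]
    print(dz,a.round(),b.round())
E
```

```text
-0.028 [155. 225.] [597. 197.]
-0.055 [166. 253.] [595. 221.]
-0.076 [174. 275.] [593. 239.]
-0.1 [183. 299.] [591. 259.]
```

The picture shows the probe close to upright in the jaws (handle at (600,222), shaft at (592,290) in the right half). I'll push gently to feel the wall.

Emit:
{"op": "send_rows", "data": {"rows": [{"hand": 20, "x": 2, "y": -0.7, "z": 0, "roll": 0}, {"hand": 20, "x": 2, "y": -0.7, "z": 0, "roll": 0}, {"hand": 20, "x": 0, "y": 0, "z": 0, "roll": 0}]}}

```text
time: 4.45
position: [0.5304, -0.307, 0.2158]
tool_rot: [0.572, 3.089, 0.0]
ft_force: [-1.9, 1.5, -0.3]
grip_width: 0.294
grip_force: 12.0
```

Emit:
{"op": "send_rows", "data": {"rows": [{"hand": 20, "x": 2, "y": -0.7, "z": 0, "roll": 0}, {"hand": 20, "x": 2, "y": -0.7, "z": 0, "roll": 0}, {"hand": 20, "x": 0, "y": 0, "z": 0, "roll": 0}]}}

```text
time: 4.75
position: [0.5345, -0.3085, 0.2158]
tool_rot: [0.572, 3.089, -0.0]
ft_force: [-1.5, 0.1, -0.3]
grip_width: 0.297
grip_force: 12.0
```

Emit:
{"op": "send_rows", "data": {"rows": [{"hand": 20, "x": 0, "y": 0, "z": 10, "roll": 0}, {"hand": 20, "x": 0, "y": 0, "z": 15, "roll": 0}, {"hand": 20, "x": 0, "y": 0, "z": 20, "roll": 0}, {"hand": 20, "x": 0, "y": 0, "z": 20, "roll": 0}, {"hand": 20, "x": 0, "y": 0, "z": 20, "roll": 0}, {"hand": 20, "x": 0, "y": 0, "z": 15, "roll": 0}, {"hand": 20, "x": 0, "y": 0, "z": 0, "roll": 0}]}}

```text
time: 5.45
position: [0.5354, -0.309, 0.3197]
tool_rot: [0.571, 3.083, -0.003]
ft_force: [-0.2, 0.3, -1.5]
grip_width: 0.297
grip_force: 12.0
```

Run:
```python
from h import *
import cv2
s=get_state();print(s["time"],s["position"],s["ft_force"]);p=s["position"]
sc=get_image("scene");sd=get_image("side")
f=lambda im,x,y,w,h,s:cv2.resize(im[y:y+h,x:x+w],None,fx=s,fy=s,interpolation=cv2.INTER_CUBIC)
o=np.hstack([f(sc,115,180,100,130,4),f(sd,280,60,100,130,4)])
cv2.imwrite("pics/crop5.png",o)
for dz in (-.05,-.08,-.12,-.16,-.2):
    q=p+[0,0,dz]
    a=(proj("scene",q)-[115,180])*4; b=(proj("side",q)-[280,60])*4+[400,0]
    print(dz,a.round(),b.round())
```

```text
5.45 [ 0.53543542 -0.30902553  0.31968689] [-0.20733922  0.26970781 -1.50285834]
-0.05 [120. 223.] [596. 197.]
-0.08 [134. 259.] [594. 225.]
-0.12 [152. 305.] [590. 262.]
-0.16 [168. 348.] [587. 297.]
-0.2 [184. 388.] [584. 331.]
```

View pics/crop5.png

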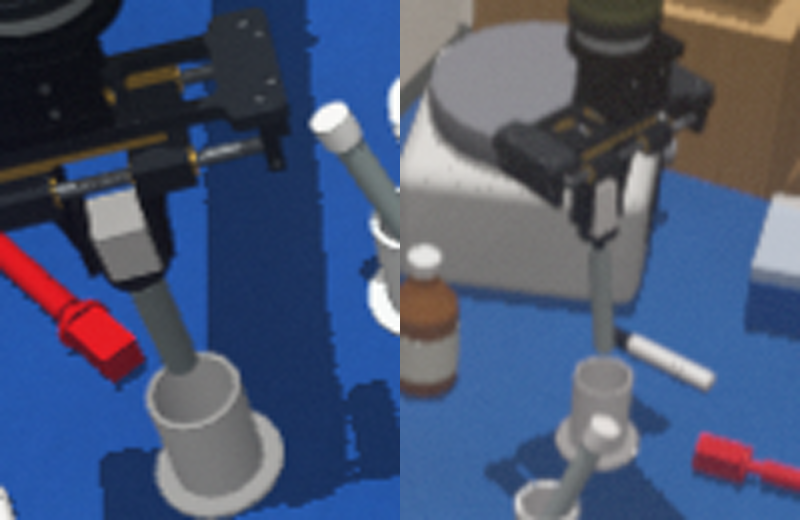

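Run:
```python
from h import *
t,e1=tri((161.5,272.5),(330.75,147.5)); f,e2=tri((152,252),(329.25,120.75)); h,e3=tri((146.3,239),(330.7,110.5))
l=np.array([.935,-.355,0]);m=np.array([.355,.935,0])
for q,e in((t,e1),(f,e2),(h,e3)): print(q.round(4),round(e,4))
for a in (t-f,t-h): print("len",np.linalg.norm(a),"along lean",a@l,"lateral",a@m,"z",a[2])
```

```text
[ 0.5142 -0.3016  0.109 ] 0.005
[ 0.5346 -0.3103  0.2173] 0.0076
[ 0.5333 -0.3115  0.261 ] 0.0079
len 0.11053625435427807 along lean -0.022200661986988057 lateral 0.0009674827999872765 z -0.10828010681350325
len 0.15346336897046506 along lean -0.021328952063813144 lateral 0.0024917624708945783 z -0.15195390022591976
```

Triangulating the tip and handle from that picture shows the probe over-tilted by about 8–10°, tip toward the robot. I'll lower the tip back into the cup mouth and draw it against the opposite rim.

Emit:
{"op": "send_rows", "data": {"rows": [{"hand": 20, "x": 0, "y": 0, "z": -15, "roll": 0}, {"hand": 20, "x": 0, "y": 0, "z": -15, "roll": 0}, {"hand": 20, "x": 0, "y": 0, "z": -10, "roll": 0}, {"hand": 20, "x": -6.2, "y": 2.8, "z": 0, "roll": 0}, {"hand": 20, "x": -6.2, "y": 2.8, "z": 0, "roll": 0}, {"hand": 20, "x": -6.2, "y": 2.8, "z": 0, "roll": 0}, {"hand": 20, "x": -6.2, "y": 2.8, "z": 0, "roll": 0}, {"hand": 20, "x": -6.2, "y": 2.8, "z": 0, "roll": 0}, {"hand": 20, "x": -6.0, "y": 2.8, "z": 0, "roll": 0}, {"hand": 20, "x": 0, "y": 0, "z": 0, "roll": 0}]}}

```text
time: 6.55
position: [0.4965, -0.2913, 0.2763]
tool_rot: [0.573, 3.089, 0.0]
ft_force: [0.4, 0.1, -1.3]
grip_width: 0.299
grip_force: 12.0
```

Run:
```python
from h import *
import cv2
s=get_state();print(s["time"],s["position"],s["ft_force"]);p=s["position"]
sc=get_image("scene");sd=get_image("side")
f=lambda im,x,y,w,h,s:cv2.resize(im[y:y+h,x:x+w],None,fx=s,fy=s,interpolation=cv2.INTER_CUBIC)
o=np.hstack([f(sc,125,220,65,65,6),f(sd,300,90,65,65,6)])
cv2.imwrite("pics/crop6.png",o)
for dz in (-.05,-.08,-.12,-.16,-.2):
    q=p+[0,0,dz]
    print(dz,((proj("scene",q)-[125,220])*6).round(),((proj("side",q)-[300,90])*6+[390,0]).round())
```

```text
6.55 [ 0.49646982 -0.29126261  0.27630933] [ 0.37433451  0.05829742 -1.30862043]
-0.05 [144.  82.] [606. 212.]
-0.08 [163. 134.] [602. 253.]
-0.12 [188. 199.] [596. 306.]
-0.16 [211. 260.] [591. 356.]
-0.2 [232. 318.] [586. 405.]
```

View pics/crop6.png

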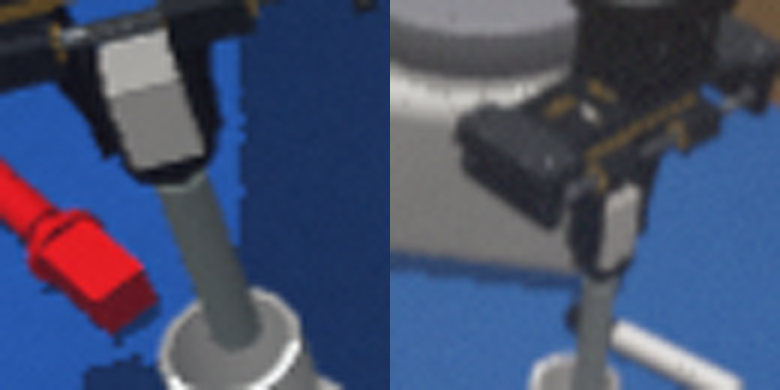

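The probe now follows the projected vertical to within about 2° in both views. A small extra nudge, then lift, and fit the stand from the views I already have.

Emit:
{"op": "send_rows", "data": {"rows": [{"hand": 20, "x": -2.8, "y": 1.1, "z": 0, "roll": 0}, {"hand": 20, "x": 0, "y": 0, "z": 0, "roll": 0}, {"hand": 20, "x": 0, "y": 0, "z": 20, "roll": 0}, {"hand": 20, "x": 0, "y": 0, "z": 40, "roll": 0}, {"hand": 20, "x": 0, "y": 0, "z": 40, "roll": 0}, {"hand": 20, "x": 0, "y": 0, "z": 30, "roll": 0}], "force": 30}}

```text
time: 7.25
position: [0.4943, -0.2904, 0.4082]
tool_rot: [0.572, 3.088, -0.0]
ft_force: [0.2, -1.2, -1.5]
grip_width: 0.298
grip_force: 30.0
```

```bash
cat > fit.py <<'E'
from h import *
from scipy.optimize import least_squares
obs=[("scene",(380,168.2),0,.205),("side",(203.25,222.25),0,.205),("scene",(369.5,218.75),0,.012),("side",(210.3,262),0,.012),
("scene",(351.8,187.8),-.075,None),("side",(227.4,221.1),-.075,None),("scene",(299.2,199.6),-.225,None),("side",(263.5,200.1),-.225,None)]
def pt(v,x,z): return np.array([v[0]+x*np.cos(v[2]),v[1]+x*np.sin(v[2]),v[3] if z is None else z])
def res(v):
    r=[]
    for n,uv,x,z in obs:
        b=v[4:6] if n=="scene" else v[6:8]
        r+=list(proj(n,pt(v,x,z))+b-uv)
    return np.array(r+list(v[4:]*.7))
s=least_squares(res,[.66,.286,1.1,.165,0,0,0,0]);v=s.x
print(v.round(4),np.degrees(v[2]));print(s.fun.round(1))
for n,x in(("home",-.081),("mouth",-.205),("tips",-.225),("out",-.26)): print(n,pt(v,x,None).round(4))
E
python3 fit.py
```

```text
[0.6611 0.2862 1.1771 0.1557 0.5294 0.9167 0.5613 0.9608] 67.44524075627173
[ 0.3  0.3 -0.3  0.4 -0.3 -1.1  0.4 -0.7  0.   0.1 -1.6  0.4 -0.2  0.2
  1.2 -0.7  0.4  0.6  0.4  0.7]
home [0.63   0.2114 0.1557]
mouth [0.5824 0.0969 0.1557]
tips [0.5748 0.0784 0.1557]
out [0.5613 0.0461 0.1557]
```

The fit residuals are about 1 px. Rail top is about 0.156 m, yaw about 67°, home about (0.630,0.211), mouth about (0.582,0.097). I'll carry the probe over the solid part of the plate and touch the tip down there to get the height.

Emit:
{"op": "send_rows", "data": {"rows": [{"hand": 20, "x": 4, "y": 14, "z": 0, "roll": 0}, {"hand": 20, "x": 6, "y": 24, "z": 0, "roll": 0}, {"hand": 20, "x": 8, "y": 28, "z": 0, "roll": 0}, {"hand": 20, "x": 8, "y": 28, "z": 0, "roll": 0}, {"hand": 20, "x": 8, "y": 28, "z": 0, "roll": 0}, {"hand": 20, "x": 8, "y": 28, "z": 0, "roll": 0}, {"hand": 20, "x": 8, "y": 28, "z": 0, "roll": 0}, {"hand": 20, "x": 8, "y": 28, "z": 0, "roll": 0}, {"hand": 20, "x": 8, "y": 28, "z": 0, "roll": 0}, {"hand": 20, "x": 8, "y": 28, "z": 0, "roll": 0}]}}

```text
time: 8.25
position: [0.568, -0.0265, 0.4042]
tool_rot: [-0.571, -3.086, 0.0]
ft_force: [1.3, -1.0, -1.6]
grip_width: 0.299
grip_force: 30.0
```

Emit:
{"op": "send_rows", "data": {"rows": [{"hand": 20, "x": 8, "y": 28, "z": 0, "roll": -1.5}, {"hand": 20, "x": 8, "y": 28, "z": 0, "roll": 0}, {"hand": 20, "x": 8, "y": 28, "z": 0, "roll": 0}, {"hand": 20, "x": 8, "y": 28, "z": 0, "roll": 0}, {"hand": 20, "x": 8, "y": 28, "z": 0, "roll": 0}, {"hand": 20, "x": 8, "y": 28, "z": 0, "roll": 0}, {"hand": 20, "x": 8, "y": 28, "z": 0, "roll": 0}, {"hand": 20, "x": 8, "y": 28, "z": 0, "roll": 0}, {"hand": 20, "x": 6, "y": 23, "z": 0, "roll": 0}, {"hand": 20, "x": 6, "y": 12, "z": 0, "roll": 0}]}}

```text
time: 9.25
position: [0.6432, 0.2341, 0.4038]
tool_rot: [-0.606, -3.079, 0.0]
ft_force: [-0.6, -0.3, -1.7]
grip_width: 0.293
grip_force: 30.0
```

Emit:
{"op": "send_rows", "data": {"rows": [{"hand": 20, "x": 0, "y": 0, "z": 0, "roll": 0}, {"hand": 20, "x": 0, "y": 0, "z": -10, "roll": 0}, {"hand": 20, "x": 0, "y": 0, "z": -10, "roll": 0}, {"hand": 20, "x": 0, "y": 0, "z": -8, "roll": 0}, {"hand": 20, "x": 0, "y": 0, "z": -3, "roll": 0}, {"hand": 20, "x": 0, "y": 0, "z": 0, "roll": 0}]}}

```text
time: 9.85
position: [0.6442, 0.2298, 0.374]
tool_rot: [-0.614, -3.08, 0.001]
ft_force: [0.7, 0.5, -1.0]
grip_width: 0.297
grip_force: 30.0
```

Emit:
{"op": "send_rows", "data": {"rows": [{"hand": 20, "x": 0, "y": 0, "z": -2, "roll": 0}, {"hand": 20, "x": 0, "y": 0, "z": -2, "roll": 0}, {"hand": 20, "x": 0, "y": 0, "z": 0, "roll": 0}]}}

```text
time: 10.15
position: [0.6444, 0.2306, 0.3708]
tool_rot: [0.613, 3.081, 0.0]
ft_force: [0.3, -0.6, -1.0]
grip_width: 0.298
grip_force: 30.0
```

Emit:
{"op": "send_rows", "data": {"rows": [{"hand": 20, "x": 2, "y": 5, "z": -2, "roll": 0}, {"hand": 20, "x": 2, "y": 5, "z": -2, "roll": 0}, {"hand": 20, "x": 0, "y": 0, "z": -1, "roll": 0}, {"hand": 20, "x": 0, "y": 0, "z": 0, "roll": 0}]}}

```text
time: 10.55
position: [0.6483, 0.241, 0.3653]
tool_rot: [-0.612, -3.081, 0.0]
ft_force: [-0.0, -0.7, -1.3]
grip_width: 0.297
grip_force: 30.0
```

Emit:
{"op": "send_rows", "data": {"rows": [{"hand": 20, "x": 0, "y": 0, "z": -1.5, "roll": 0}, {"hand": 20, "x": 0, "y": 0, "z": -1.5, "roll": 0}, {"hand": 20, "x": 0, "y": 0, "z": 0, "roll": 0}]}}

```text
time: 10.85
position: [0.6484, 0.2404, 0.3629]
tool_rot: [0.613, 3.081, 0.0]
ft_force: [0.5, 0.2, -2.2]
grip_width: 0.299
grip_force: 30.0
```

Emit:
{"op": "send_rows", "data": {"rows": [{"hand": 20, "x": 0, "y": 0, "z": -1, "roll": 0}, {"hand": 20, "x": 0, "y": 0, "z": 0, "roll": 0}]}}

```text
time: 11.05
position: [0.6485, 0.2404, 0.3627]
tool_rot: [0.613, 3.08, 0.001]
ft_force: [-1.0, -1.8, 3.1]
grip_width: 0.294
grip_force: 30.0
```

Emit:
{"op": "send_rows", "data": {"rows": [{"hand": 20, "x": 0, "y": 0, "z": -1, "roll": 0}, {"hand": 20, "x": 0, "y": 0, "z": 0, "roll": 0}]}}

```text
time: 11.25
position: [0.6485, 0.2404, 0.3626]
tool_rot: [0.613, 3.079, 0.001]
ft_force: [-1.5, -0.7, 5.8]
grip_width: 0.294
grip_force: 30.0
```

Emit:
{"op": "send_rows", "data": {"rows": [{"hand": 20, "x": 0, "y": 0, "z": -1, "roll": 0}, {"hand": 20, "x": 0, "y": 0, "z": 0, "roll": 0}]}}

```text
time: 11.45
position: [0.6485, 0.2404, 0.3626]
tool_rot: [0.613, 3.078, 0.002]
ft_force: [-1.2, -0.8, 9.7]
grip_width: 0.297
grip_force: 30.0
```

Clean contact: the tip sits on the plate top at TCP z = 0.3627. That puts the insertion height at TCP z of about 0.2425, with the hanging height at 0.2407. Next: up, out past the mouth, and down.

Emit:
{"op": "send_rows", "data": {"rows": [{"hand": 20, "x": 0, "y": 0, "z": 15, "roll": 0}, {"hand": 20, "x": 0, "y": 0, "z": 18, "roll": 0}, {"hand": 20, "x": -8, "y": -18, "z": 0, "roll": 0}, {"hand": 20, "x": -12, "y": -26, "z": 0, "roll": 0}, {"hand": 20, "x": -12, "y": -27, "z": 0, "roll": 0}, {"hand": 20, "x": -12, "y": -27, "z": 0, "roll": 0}, {"hand": 20, "x": -12, "y": -27, "z": 0, "roll": 0}, {"hand": 20, "x": -12, "y": -27, "z": 0, "roll": 0}, {"hand": 20, "x": -12, "y": -27, "z": 0, "roll": 0}, {"hand": 20, "x": -11, "y": -25, "z": 0, "roll": 0}]}}

```text
time: 12.45
position: [0.5569, 0.0353, 0.393]
tool_rot: [0.613, 3.081, 0.0]
ft_force: [-0.2, 0.1, -1.4]
grip_width: 0.294
grip_force: 30.0
```

Emit:
{"op": "send_rows", "data": {"rows": [{"hand": 20, "x": 0, "y": 0, "z": 0, "roll": 0}, {"hand": 20, "x": 0, "y": 0, "z": -20, "roll": 0}, {"hand": 20, "x": 0, "y": 0, "z": -30, "roll": 0}, {"hand": 20, "x": 0, "y": 0, "z": -30, "roll": 0}, {"hand": 20, "x": 0, "y": 0, "z": -30, "roll": 0}, {"hand": 20, "x": 0, "y": 0, "z": -20, "roll": 0}, {"hand": 20, "x": 0, "y": 0, "z": -15, "roll": 0}, {"hand": 20, "x": 0, "y": 0, "z": 0, "roll": 0}]}}

```text
time: 13.25
position: [0.5565, 0.037, 0.2456]
tool_rot: [-0.611, -3.078, 0.001]
ft_force: [0.1, 0.6, -1.1]
grip_width: 0.295
grip_force: 30.0
```

Run:
```python
from h import *
import cv2
s=get_state();print(s["time"],s["position"],s["tool_rot"],s["ft_force"]);p=s["position"]
print(get_calibration("wrist")["world_from_camera"].round(4).tolist())
sc=get_image("scene");sd=get_image("side");w=get_image("wrist");cv2.imwrite("pics/w2.png",w);cv2.imwrite("pics/sc2.png",sc);cv2.imwrite("pics/sd2.png",sd)
f=lambda im,x,y,w,h,s:cv2.resize(im[y:y+h,x:x+w],None,fx=s,fy=s,interpolation=cv2.INTER_CUBIC)
o=np.zeros((600,800,3),np.uint8)
o[:300]=np.hstack([f(sc,245,160,100,75,4),f(sd,225,165,100,75,4)])
o[300:,:400]=cv2.resize(w,(400,300)); o[300:,400:]=f(w,180,200,200,150,2)
cv2.imwrite("pics/crop7.png",o)
for dz in (-.05,-.08,-.12,-.16,-.2):
    q=p+[0,0,dz]
    print(dz,((proj("scene",q)-[245,160])*4).round(),((proj("side",q)-[225,165])*4+[400,0]).round())
```

```text
13.25 [0.55647807 0.03697486 0.2456324 ] [-6.11085467e-01 -3.07752779e+00  9.57301287e-04] [ 0.08217539  0.60856896 -1.13162191]
[[0.3827, 0.8889, 0.2517, 0.4867], [0.9239, -0.368, -0.105, 0.0656], [-0.0007, 0.2727, -0.9621, 0.3378], [0.0, 0.0, 0.0, 1.0]]
-0.05 [147. 125.] [601.  74.]
-0.08 [147. 159.] [602. 101.]
-0.12 [147. 201.] [602. 135.]
-0.16 [148. 241.] [603. 167.]
-0.2 [148. 280.] [603. 199.]
```

View pics/crop7.png

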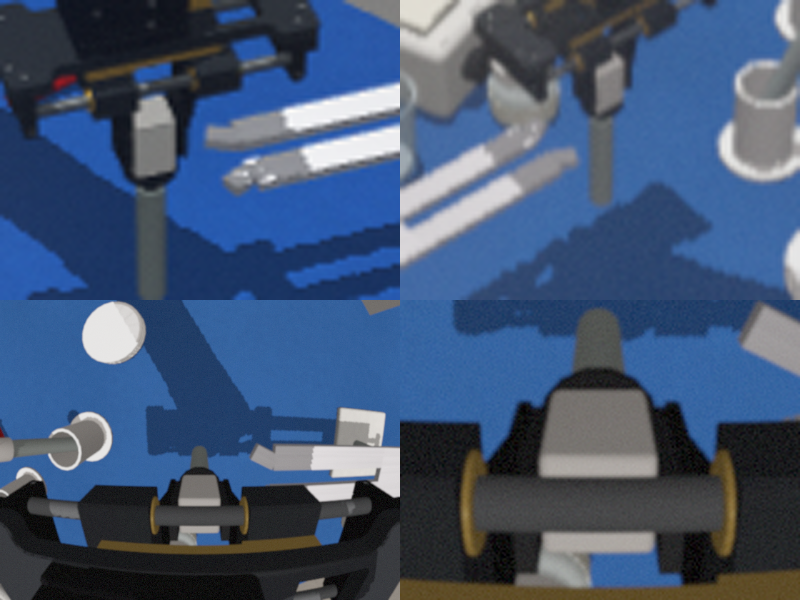

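The picture shows the probe upright in both views: scene shaft x≈150–152 all the way down, side x≈601–602. The splayed tips are just ahead at scene (207,137)/(232,178) and side (540,128)/(577,157), in crop pixels. Checking the lateral alignment before entry.

Run:
```python
from h import *
H=.157
o=np.array([.6611,.2862]);a=np.radians(67.4)
X=np.array([np.cos(a),np.sin(a)]);M=np.array([-X[1],X[0]])
def st(p): d=p[:2]-o; return (d@X*1e3).round(1),(d@M*1e3).round(1)
p=get_state()["position"];print("tcp",st(p))
print("scene",[st(plane("scene",(u-1.2,v),H)) for u,v in((300,199.5),(317.5,196),(331.2,193),(345,190))])
print("side",[st(plane("side",(u+.25,v),H)) for u,v in((264.5,200.75),(225,218.5))])
c=get_calibration("wrist");T=c["world_from_camera"];K=c["mtx"]
def fish(u,v,z):
    d=np.array([u-K[0,2],v-K[1,2]]);r=np.hypot(*d);t=r/K[0,0]
    d=T[:3,:3]@np.r_[np.sin(t)*d/r,np.cos(t)];return T[:3,3]+d*(z-T[2,3])/d[2]
print("wrist inner edge/tip",[st(fish(u,v,H)) for u,v in((434,235),(520,243),(351,216.5),(357.5,201.5))])
print("handle top",st(fish(180+98,200+126,.218)),"htop front edge",st(fish(180+98,200+77,.218)))
```

```text
tcp (np.float64(-269.7), np.float64(-0.8))
scene [(np.float64(-225.3), np.float64(-3.8)), (np.float64(-177.3), np.float64(-5.3)), (np.float64(-138.8), np.float64(-5.6)), (np.float64(-99.5), np.float64(-5.9))]
side [(np.float64(-219.8), np.float64(10.1)), (np.float64(-79.2), np.float64(-6.1))]
wrist inner edge/tip [(np.float64(-169.0), np.float64(10.2)), (np.float64(-88.7), np.float64(2.2)), (np.float64(-226.7), np.float64(22.6)), (np.float64(-223.3), np.float64(31.9))]
handle top (np.float64(-270.3), np.float64(-11.7)) htop front edge (np.float64(-270.3), np.float64(13.6))
```

Wrist and handle references put the slot centreline within a few mm of the probe's path, and the splay is wide enough (about ±20 mm). Entering slowly and watching the force.

Emit:
{"op": "send_rows", "data": {"rows": [{"hand": 20, "x": 5.8, "y": 13.8, "z": -2, "roll": 0}, {"hand": 20, "x": 5.8, "y": 13.8, "z": -1, "roll": 0}, {"hand": 20, "x": 5.8, "y": 13.8, "z": 0, "roll": 0}, {"hand": 20, "x": 2, "y": 4.6, "z": 0, "roll": 0}, {"hand": 20, "x": 0, "y": 0, "z": 0, "roll": 0}]}}

```text
time: 13.9
position: [0.577, 0.0845, 0.2447]
tool_rot: [-0.609, -3.082, -0.001]
ft_force: [-0.7, 0.9, -0.2]
grip_width: 0.296
grip_force: 30.0
```

Emit:
{"op": "send_rows", "data": {"rows": [{"hand": 20, "x": 1.2, "y": 2.8, "z": 0, "roll": 0}, {"hand": 20, "x": 1.2, "y": 2.8, "z": 0, "roll": 0}, {"hand": 20, "x": 1.2, "y": 2.8, "z": 0, "roll": 0}, {"hand": 20, "x": 0, "y": 0, "z": 0, "roll": 0}]}}

```text
time: 14.3
position: [0.5804, 0.0913, 0.2448]
tool_rot: [-0.613, -3.081, -0.0]
ft_force: [0.2, -0.1, -1.5]
grip_width: 0.29
grip_force: 30.0
```

Emit:
{"op": "send_rows", "data": {"rows": [{"hand": 20, "x": 1.2, "y": 2.8, "z": 0, "roll": 0}, {"hand": 20, "x": 1.2, "y": 2.8, "z": 0, "roll": 0}, {"hand": 20, "x": 1.2, "y": 2.8, "z": 0, "roll": 0}, {"hand": 20, "x": 0, "y": 0, "z": 0, "roll": 0}]}}

```text
time: 14.7
position: [0.583, 0.1002, 0.244]
tool_rot: [-0.611, -3.079, 0.0]
ft_force: [-4.1, -0.2, -2.1]
grip_width: 0.298
grip_force: 30.0
```

Emit:
{"op": "send_rows", "data": {"rows": [{"hand": 20, "x": -2, "y": 1, "z": -1, "roll": 0}, {"hand": 20, "x": 0, "y": 0, "z": 0, "roll": 0}]}}

```text
time: 14.9
position: [0.5825, 0.1008, 0.2441]
tool_rot: [0.612, 3.079, 0.002]
ft_force: [-1.8, 0.2, -2.0]
grip_width: 0.297
grip_force: 30.0
```

Emit:
{"op": "send_rows", "data": {"rows": [{"hand": 20, "x": 1.2, "y": 2.8, "z": 0, "roll": 0}, {"hand": 20, "x": 1.2, "y": 2.8, "z": 0, "roll": 0}, {"hand": 20, "x": 0, "y": 0, "z": 0, "roll": 0}]}}

```text
time: 15.2
position: [0.585, 0.1067, 0.2441]
tool_rot: [0.612, 3.08, 0.002]
ft_force: [0.3, 0.6, -1.8]
grip_width: 0.297
grip_force: 30.0
```

Emit:
{"op": "send_rows", "data": {"rows": [{"hand": 20, "x": 1.3, "y": 2.7, "z": 0, "roll": 0}, {"hand": 20, "x": 1.3, "y": 2.7, "z": 0, "roll": 0}, {"hand": 20, "x": 0, "y": 0, "z": 0, "roll": 0}]}}

```text
time: 15.5
position: [0.5873, 0.1121, 0.2438]
tool_rot: [0.612, 3.081, 0.001]
ft_force: [-0.5, 0.8, -0.7]
grip_width: 0.297
grip_force: 30.0
```

Emit:
{"op": "send_rows", "data": {"rows": [{"hand": 20, "x": 1.6, "y": 3.7, "z": 0, "roll": 0}, {"hand": 20, "x": 1.6, "y": 3.7, "z": 0, "roll": 0}, {"hand": 20, "x": 1.6, "y": 3.7, "z": 0, "roll": 0}, {"hand": 20, "x": 1.6, "y": 3.7, "z": 0, "roll": 0}, {"hand": 20, "x": 0, "y": 0, "z": 0, "roll": 0}]}}

```text
time: 16.0
position: [0.5937, 0.1273, 0.2438]
tool_rot: [0.611, 3.081, 0.002]
ft_force: [-1.0, 1.3, -2.0]
grip_width: 0.3
grip_force: 30.0
```

Emit:
{"op": "send_rows", "data": {"rows": [{"hand": 20, "x": 1.6, "y": 3.7, "z": 0, "roll": 0}, {"hand": 20, "x": 1.6, "y": 3.7, "z": 0, "roll": 0}, {"hand": 20, "x": 1.6, "y": 3.7, "z": 0, "roll": 0}, {"hand": 20, "x": 1.6, "y": 3.7, "z": 0, "roll": 0}, {"hand": 20, "x": 0, "y": 0, "z": 0, "roll": 0}]}}

```text
time: 16.5
position: [0.5999, 0.1421, 0.2437]
tool_rot: [-0.611, -3.082, -0.002]
ft_force: [-1.0, 1.8, -2.3]
grip_width: 0.298
grip_force: 30.0
```

Emit:
{"op": "send_rows", "data": {"rows": [{"hand": 20, "x": 1.6, "y": 3.7, "z": 0, "roll": 0}, {"hand": 20, "x": 1.6, "y": 3.7, "z": 0, "roll": 0}, {"hand": 20, "x": 1.6, "y": 3.7, "z": 0, "roll": 0}, {"hand": 20, "x": 1.6, "y": 3.7, "z": 0, "roll": 0}, {"hand": 20, "x": 0, "y": 0, "z": 0, "roll": 0}]}}

```text
time: 17.0
position: [0.6062, 0.157, 0.2436]
tool_rot: [-0.611, -3.081, -0.002]
ft_force: [-3.5, 1.0, -2.2]
grip_width: 0.297
grip_force: 30.0
```

Emit:
{"op": "send_rows", "data": {"rows": [{"hand": 20, "x": -2, "y": 1, "z": 0, "roll": 0}, {"hand": 20, "x": 1.45, "y": 3.75, "z": 0, "roll": 0}, {"hand": 20, "x": 1.45, "y": 3.75, "z": 0, "roll": 0}, {"hand": 20, "x": 1.45, "y": 3.75, "z": 0, "roll": 0}, {"hand": 20, "x": 1.45, "y": 3.75, "z": 0, "roll": 0}, {"hand": 20, "x": 0, "y": 0, "z": 0, "roll": 0}]}}

```text
time: 17.6
position: [0.6102, 0.1727, 0.2439]
tool_rot: [0.611, 3.081, 0.001]
ft_force: [-0.5, 0.2, -1.7]
grip_width: 0.295
grip_force: 30.0
```

Emit:
{"op": "send_rows", "data": {"rows": [{"hand": 20, "x": 1.45, "y": 3.75, "z": 0, "roll": 0}, {"hand": 20, "x": 1.45, "y": 3.75, "z": 0, "roll": 0}, {"hand": 20, "x": 1.45, "y": 3.75, "z": 0, "roll": 0}, {"hand": 20, "x": 1.45, "y": 3.75, "z": 0, "roll": 0}, {"hand": 20, "x": 0, "y": 0, "z": 0, "roll": 0}]}}

```text
time: 18.1
position: [0.6158, 0.1877, 0.2437]
tool_rot: [-0.611, -3.081, -0.001]
ft_force: [1.0, 0.2, -1.0]
grip_width: 0.294
grip_force: 30.0
```

Emit:
{"op": "send_rows", "data": {"rows": [{"hand": 20, "x": 1.45, "y": 3.75, "z": 0, "roll": 0}, {"hand": 20, "x": 1.45, "y": 3.75, "z": 0, "roll": 0}, {"hand": 20, "x": 0, "y": 0, "z": 0, "roll": 0}]}}

```text
time: 18.4
position: [0.6187, 0.1952, 0.2438]
tool_rot: [-0.611, -3.081, -0.001]
ft_force: [0.1, -0.6, -1.5]
grip_width: 0.297
grip_force: 30.0
```

Emit:
{"op": "send_rows", "data": {"rows": [{"hand": 20, "x": 1.5, "y": 3.7, "z": 0, "roll": 0}, {"hand": 20, "x": 1.5, "y": 3.7, "z": 0, "roll": 0}, {"hand": 20, "x": 1.5, "y": 3.7, "z": 0, "roll": 0}, {"hand": 20, "x": 0, "y": 0, "z": 0, "roll": 0}]}}

```text
time: 18.8
position: [0.6232, 0.2063, 0.2437]
tool_rot: [-0.611, -3.081, -0.001]
ft_force: [0.1, 0.1, -1.8]
grip_width: 0.297
grip_force: 30.0
```

Emit:
{"op": "send_rows", "data": {"rows": [{"hand": 20, "x": 0.8, "y": 1.9, "z": 0, "roll": 0}, {"hand": 20, "x": 0.8, "y": 1.9, "z": 0, "roll": 0}, {"hand": 20, "x": 0, "y": 0, "z": 0, "roll": 0}]}}

```text
time: 19.1
position: [0.6248, 0.2095, 0.2438]
tool_rot: [0.612, 3.081, 0.0]
ft_force: [0.3, 0.8, -1.5]
grip_width: 0.297
grip_force: 30.0
```

Emit:
{"op": "send_rows", "data": {"rows": [{"hand": 20, "x": 0.8, "y": 1.9, "z": 0, "roll": 0}, {"hand": 20, "x": 0.4, "y": 1, "z": 0, "roll": 0}, {"hand": 20, "x": 0, "y": 0, "z": 0, "roll": 0}]}}

```text
time: 19.4
position: [0.626, 0.2123, 0.2438]
tool_rot: [0.612, 3.081, 0.0]
ft_force: [0.3, 0.3, -3.1]
grip_width: 0.294
grip_force: 30.0
```

Emit:
{"op": "send_rows", "data": {"rows": [{"hand": 20, "x": 0.8, "y": 1.9, "z": 0, "roll": 0}, {"hand": 20, "x": 0, "y": 0, "z": 0, "roll": 0}]}}

```text
time: 19.6
position: [0.6267, 0.2132, 0.2437]
tool_rot: [-0.614, -3.081, 0.003]
ft_force: [-0.6, -1.5, -0.0]
grip_width: 0.299
grip_force: 30.0
```

Emit:
{"op": "send_rows", "data": {"rows": [{"hand": 20, "x": 0.8, "y": 1.9, "z": 0, "roll": 0}, {"hand": 20, "x": 0, "y": 0, "z": 0, "roll": 0}]}}

```text
time: 19.8
position: [0.627, 0.2135, 0.2436]
tool_rot: [-0.615, -3.079, 0.007]
ft_force: [-4.7, -5.5, 1.9]
grip_width: 0.298
grip_force: 30.0
```

Emit:
{"op": "send_rows", "data": {"rows": [{"hand": 20, "x": 0.8, "y": 1.9, "z": 0, "roll": 0}, {"hand": 20, "x": 0, "y": 0, "z": 0, "roll": 0}]}}

```text
time: 20.0
position: [0.6273, 0.2139, 0.2436]
tool_rot: [-0.616, -3.077, 0.012]
ft_force: [-6.6, -8.6, 3.8]
grip_width: 0.295
grip_force: 30.0
```

Firm contact with the closed end (about 10 N) at the predicted home position. I'll relax the push, lower until the flange rests on the lips, then release.

Emit:
{"op": "send_rows", "data": {"rows": [{"hand": 20, "x": -1.0, "y": -2.4, "z": 0, "roll": 0}, {"hand": 20, "x": 0, "y": 0, "z": -1, "roll": 0}, {"hand": 20, "x": 0, "y": 0, "z": -1, "roll": 0}, {"hand": 20, "x": 0, "y": 0, "z": 0, "roll": 0}]}}

```text
time: 20.4
position: [0.6273, 0.2132, 0.2417]
tool_rot: [-0.615, -3.08, 0.005]
ft_force: [-2.5, -5.5, 1.5]
grip_width: 0.3
grip_force: 30.0
```

Emit:
{"op": "send_rows", "data": {"rows": [{"hand": 20, "x": 0, "y": 0, "z": -1, "roll": 0}, {"hand": 20, "x": 0, "y": 0, "z": -0.5, "roll": 0}, {"hand": 20, "x": 0, "y": 0, "z": 0, "roll": 0}]}}

```text
time: 20.7
position: [0.6274, 0.2131, 0.2411]
tool_rot: [0.616, 3.081, -0.005]
ft_force: [-3.1, -5.7, 4.2]
grip_width: 0.296
grip_force: 30.0
```

Emit:
{"op": "send_rows", "data": {"rows": [{"hand": 20, "x": -0.6, "y": -1.4, "z": 0.5, "roll": 0}, {"hand": 20, "x": 0, "y": 0, "z": 0, "roll": 0}, {"hand": 20, "x": 0, "y": 0, "z": 0, "roll": 0}], "force": 6}}

```text
time: 21.0
position: [0.6273, 0.2129, 0.2411]
tool_rot: [0.614, 3.08, -0.002]
ft_force: [-1.1, -4.4, 2.2]
grip_width: 0.301
grip_force: 6.0
```

Emit:
{"op": "send_rows", "data": {"rows": [{"hand": 28, "x": 0, "y": 0, "z": 0, "roll": 0}, {"hand": 31, "x": 0, "y": 0, "z": 0, "roll": 0}, {"hand": 34, "x": 0, "y": 0, "z": 0, "roll": 0}, {"hand": 38, "x": 0, "y": 0, "z": 0, "roll": 0}, {"hand": 43, "x": 0, "y": 0, "z": 0, "roll": 0}, {"hand": 48, "x": 0, "y": 0, "z": 0, "roll": 0}, {"hand": 52, "x": 0, "y": 0, "z": 0, "roll": 0}, {"hand": 55, "x": 0, "y": 0, "z": 0, "roll": 0}, {"hand": 55, "x": 0, "y": 0, "z": 0, "roll": 0}, {"hand": 55, "x": 0, "y": 0, "z": 0, "roll": 0}]}}

```text
time: 22.0
position: [0.6268, 0.214, 0.2408]
tool_rot: [0.613, 3.081, 0.0]
ft_force: [0.7, 0.3, 1.0]
grip_width: 0.628
grip_force: 0.0
```

Emit:
{"op": "send_rows", "data": {"rows": [{"hand": 60, "x": 0, "y": 0, "z": 8, "roll": 0}, {"hand": 60, "x": 0, "y": 0, "z": 15, "roll": 0}, {"hand": 60, "x": 0, "y": 0, "z": 25, "roll": 0}, {"hand": 60, "x": 0, "y": 0, "z": 30, "roll": 0}, {"hand": 60, "x": 0, "y": 0, "z": 30, "roll": 0}, {"hand": 60, "x": -20, "y": -30, "z": 10, "roll": 0}, {"hand": 60, "x": -20, "y": -40, "z": 0, "roll": 0}, {"hand": 60, "x": -20, "y": -40, "z": 0, "roll": 0}, {"hand": 60, "x": -10, "y": -40, "z": 0, "roll": 0}, {"hand": 60, "x": 0, "y": -20, "z": 0, "roll": 0}]}}

```text
time: 23.0
position: [0.5559, 0.0398, 0.3613]
tool_rot: [0.619, 3.077, -0.002]
ft_force: [-0.4, 0.6, 0.6]
grip_width: 0.689
grip_force: 0.0
```

Run:
```python
from h import *
import cv2
s=get_state();print(s["time"],s["position"],s["ft_force"])
sc=get_image("scene");sd=get_image("side")
f=lambda im,x,y,w,h,s:cv2.resize(im[y:y+h,x:x+w],None,fx=s,fy=s,interpolation=cv2.INTER_CUBIC)
o=np.zeros((600,800,3),np.uint8)
o[:300]=np.hstack([f(sc,310,140,100,75,4),f(sd,180,180,100,75,4)])
o[300:]=np.hstack([cv2.resize(sc,(400,300)),cv2.resize(sd,(400,300))])
cv2.imwrite("pics/fin.png",o)
for dz in (.03,-.05,-.12):
    q=np.array([.630,.213,.157+dz]);print(((proj("scene",q)-[310,140])*4).round(),((proj("side",q)-[180,180])*4+[400,0]).round())
```

```text
23.0 [0.5558603  0.03976142 0.36125547] [-0.35483107  0.61473532  0.55513075]
[164. 154.] [583. 133.]
[150. 240.] [592. 200.]
[139. 308.] [600. 255.]
```

View pics/fin.png

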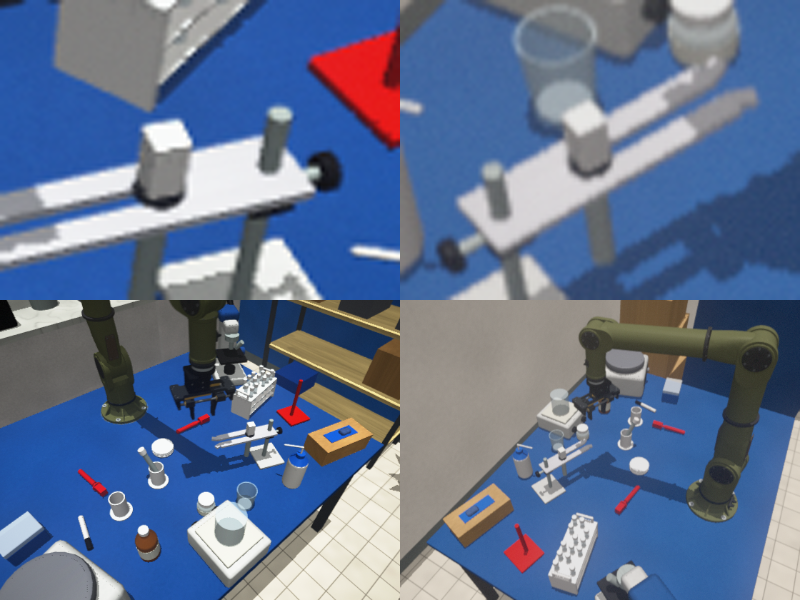

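The probe hangs upright by its flange at the closed end of the slot (scene crop (163,165), side crop (588,138), matching the predicted home pixels). Everything else is where it was, and the arm is clear. Handing in.

```bash
python3 -c "
from bench import *
print(close_job())"
```

```text
the job is handed in; nothing more can be done
None
```

The probe was slid home to the closed end of the rail's slot, where I felt firm contact, and released; it hangs upright there by its flange, with the arm clear and the job handed in at about 23 s of the 72 s allowed.

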